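# Reload the ear-defender drying stand and set its timer

## Robot

A 6-joint arm with a two-finger parallel gripper is mounted at the origin on the work surface. World frame = base frame: x ahead of the robot, y to its left, z up, the work surface at z = 0. Lengths are in mm, angles in degrees, forces in N, time in s.
With the tool pointing down it reaches from about 350 to 850 mm from the base axis. Payload 8.1 kg.
Tool frame: the origin (TCP) lies midway between the tips of the shut fingers; the grasp point (between the pads) lies 19 mm behind it (r.pinch_z is the distance from the TCP to the grasp point, in mm); z points along the fingers, y is the line along which they close (so a half turn about z gives the same grasp; the last joint's range is limited). The gripper opens to 85 mm and grips with 20 to 120 N. Pads are 22 mm wide; open, the fingers measure 114 mm over their backs; the gripper's body (76 mm by 85 mm) begins 54 mm behind the grasp point. The pads swing forward as they close: fully open they stand 13 mm farther back than shut.
Start: joints at [71.31, 7.471, 85.268, -0, 87.261, -4.893], TCP at [143.065, 582.699, 231.292] pointing down, gripper open.
Joint ranges: [-169.43, 169.43], [-51.17, 129.36], [1.28, 143.12], [-76.62, 256.62], [0, 156.53], [-152.29, 152.29]. Speed limits (degrees/s): [136.94, 136.94, 159.86, 180, 180, 180].

## Interface

Orientations are given as [roll, pitch, yaw] about the fixed x, y, z axes, in that order (R = Rz(yaw) Ry(pitch) Rx(roll)).
In Python, from bench import r gives the robot as it stands.
- The arm moves only by the shell command python3 -m jog 'ROWS' [OPENING] [FORCE]. ROWS is JSON, one flat list of numbers, 6 for each row, row after row: the shift along the tool's x, y, z in m, then the turn, a rotation vector about the tool's x, y, z in rad. A call has 1 to 8 rows; each row is the pose to reach, as a shift and turn from the pose commanded when the call began, along the tool's axes at that moment; what a row does not reach only later rows make up. A row lasts 1/8 s, in which the tool goes at most 62.5 mm and 10.7 degrees, less where a joint would pass 70% of its speed; a pose out of reach is approached as far as the arm can. A call with a gripper value outside its range is refused whole. OPENING is the opening, from -1 (shut) to 1 (fully open), set as the call begins (- or left out, the last holds). The fingers move at their own pace and stop on an object; FORCE is the grip in N (left out, the last holds). Time passes only in rows, so rows that repeat a pose let the fingers close. It gives the time, the measured TCP pose, the force, the opening and the grip force at its end, in the units of the state.
- r.sense(): the state, without advancing time (a new reading comes with each control period).
- r.snapshot(name): name is "scene" or "side" or "wrist"; returns a dict with "pixels" (480x640x3 uint8, red, green, blue), "range_z" (480x640 float32, mm along the optical axis (not along the pixel's ray), 0 where there is no reading), "K" (3x3 intrinsics, pixels), "rvec" (rotation vector, rad) and "tvec" (3), from world to camera coordinates, as OpenCV has them. Camera axes: x right, y down, z forward; pixel columns grow to the right and rows downward; lengths in mm; the calibration is good to about 2 mm. A picture is of the moment at which its call begins.
- r.hand_in(): hands the job in; it is judged then, once.
Trained networks look in a picture, given as the dict that the camera call returned (one of the last four; its "shot" number tells which), for a name from the list of things; names that differ only in an ending like _2 or _b are one class to them, and where a whole thing is asked for, a point or a joint stands for the part that bears it (a point fixed in the world has none). Each returns a list of dicts, best first, with "score" (0 to 1); they miss things now and then, are a little off and sometimes report something else, mostly with a low value. They report only what shows in the picture. A call takes as long as a camera call. They do not tell look-alikes from the thing itself.
- r.look_for(picture, target): "bbox" ([left, top, right, bottom] in pixels, round what is visible of it).
- r.outline_of(picture, target): "region" (480x640 bool, what is visible of it) and "bbox" ([left, top, right, bottom] in pixels, round what is visible of it).
The state is a dict: "time": time; "joint_pos": joint angles; "qd": joint speeds; "joint_efforts": joint torques, N m; "tool_pos": TCP position; "tcp_rot": TCP orientation; "ft_force": force on the tool from outside, world axes, zero at the start; "wrist_torque": the same for the moment, N m; "finger_gap": finger opening in mm; "grip_force": force on a finger pad.
Only numpy, scipy, OpenCV 4.12 (cv2) and the standard library are available. Lean on these libraries where they do the work, as an engineer would, in place of code of your own. Each camera call takes 0.05 s, during which the arm holds its last target. There are 200 camera calls.

## Task

On the drying stand, push the dry pair of ear defenders that hangs above the slotted vent along the bar, never lifting it off, until its band rests against the end stop away from the vent. Next pick up the pair standing on the bench, lower it gently over the bar squarely across it above the middle of the vent, and let go. Last, turn the timer dial until its pointer lines up with the white index mark, leaving the jars, nut driver and flashlight where they stand.

Things in the scene. Friction and masses are not known exactly. Their poses are not given: they have to be found in the camera images.
- dryer: fixed drying stand with a steel bar between two end stops. Origin under the centre of its grey base (x 160, y 360, 40 mm high). Bar radius 8 mm, along its y, axis 188 mm above the bench. The slotted vent in the base's top covers y = -2 to +102 mm, so the end stop away from it is at -y
- bar_mid (a point): middle of the top line of the bar, 196 mm above the bench; axes as the dryer. The end stops are discs (radius 20, 10 mm thick) with inner faces at y = -140 and +140 mm from here, on posts of radius 8 mm at y = -150 and +150 mm
- vent_bar (a point): the point on top of the bar above the middle of the vent: dryer frame (0, 50, 196) mm; axes as the dryer
- muffs_hung: a pair of ear defenders, 152 (x) by 52 (y) by 172 mm tall: rigid black arched band, 28 mm wide along y, 14 mm thick (25 at the crown), inner radius 58 mm, joining two flat-bottomed cups 30 mm thick, 52 wide, 72 tall, 86 mm apart. Origin midway between the cup bottoms; x from cup to cup in the arch's plane, z to the top. 0.17-0.34 kg. Starts draped over the bar
- muffs_hung_apex (a point): the inner (lower) side of the band's highest point on the hanging pair, 147 mm above that pair's origin; it rests on top of the bar. The band's outer top, a flat crown cushion 56 mm long and 28 wide, is 25 mm higher
- muffs_stand: a pair of ear defenders, 152 (x) by 52 (y) by 172 mm tall: rigid black arched band, 28 mm wide along y, 14 mm thick (25 at the crown), inner radius 58 mm, joining two flat-bottomed cups 30 mm thick, 52 wide, 72 tall, 86 mm apart. Origin midway between the cup bottoms; x from cup to cup in the arch's plane, z to the top. 0.17-0.34 kg. Starts standing upright on the bench
- muffs_stand_apex (a point): the inner (lower) side of the band's highest point on the standing pair, 147 mm above its origin; the band's outer top, a flat crown cushion 56 mm long and 28 wide, is 25 mm higher
- timer: the fixed grey timer box, 130 mm (x) by 120 mm (y) by 50 mm high, origin at the centre of its underside; the dial's axis is vertical through its centre. The white index mark is on its top, 48 mm from the axis towards the box's +y
- dial (a joint): turn of the timer dial (rad), growing clockwise seen from above, 0 to 3.0. At 0 the pointer looks to the box's -x; at 1.57 to its +y, where the index mark is
- dial_grip (a point): on the dial's axis, 81 mm above the bench, at grip height. The dial is a black disc of radius 34 mm with a raised bar across it, 62 mm long, 16 mm wide, from 57 to 91 mm above the bench. The axes turn with the dial: the bar runs along x; its -x end, with the white line and nose, is the pointer
- jar_small: amber glass jar with clip-on lid, radius 36 mm (39 mm with its wire clip), 95 mm tall, origin under its centre; leave alone
- jar_mid: the same, radius 39 mm (43 with clip), 110 mm tall; leave alone
- jar_tall: the same, radius 41 mm (45 with clip), 125 mm tall; leave alone
- nut_driver: steel nut driver lying along its x, 215 mm long, 28 mm thick, origin under its middle; leave alone
- flashlight: aluminium flashlight lying along its x, 151 mm long, 36 mm thick, origin under its middle; leave alone
There are look-alikes about, which are no part of the job. Leave any red look-alike of the muffs_stand alone. Leave any green look-alike of the muffs_hung alone.

How it is judged:
By the outcome, as a careful person would: the job done as asked, in the order asked, and still so for the second after the job is handed in, with the robot touching nothing.
It also fails if it takes over 64 s, if anything falls off the work surface, if the arm or the gripper's body presses on something with over 40 N, if the wrist force passes 120 N, or if a joint passes its speed limit or range.

## Working session

There is one attempt and no reset: what is moved stays moved. The work goes in short steps, Python scripts to look and compute and a shell command to move; the robot and the scene stay as the last step left them, time stands still between calls to the robot, and variables do not carry over. Pictures are saved under pics/ and viewed, at most 10 in all, crops included, and the job is handed in when it is done.

```bash
mkdir -p pics; ls; cat > h.py <<'E'
import numpy as np, cv2
from bench import r
def cloud(p):
    K=np.array(p["K"]);R=cv2.Rodrigues(np.array(p["rvec"],float))[0];t=np.array(p["tvec"],float).ravel()
    z=p["range_z"].astype(float);v,u=np.mgrid[:480,:640]
    c=np.stack([(u-K[0,2])/K[0,0]*z,(v-K[1,2])/K[1,1]*z,z],-1)
    w=(c-t)@R; w[z==0]=np.nan; return w
def save(p,n,box=None,s=1):
    im=p["pixels"][:,:,::-1]
    if box: im=im[box[1]:box[3],box[0]:box[2]]
    cv2.imwrite("pics/"+n,cv2.resize(im,None,fx=s,fy=s,interpolation=cv2.INTER_CUBIC))
E
python3 - <<'E'
from h import *
P={n:r.snapshot(n) for n in("scene","side")}
save(P["scene"],"scene.png");save(P["side"],"side.png")
for n,p in P.items():
    W=cloud(p); np.savez("pics/"+n+".npz",W=W,px=p["pixels"])
    for t in["dryer","muffs_hung","muffs_stand","timer","dial","jar_small","jar_mid","jar_tall","nut_driver","flashlight"]:
        for o in r.outline_of(p,t)[:4]:
            if o["score"]<.3: continue
            m=o["region"];w=W[m];w=w[~np.isnan(w[:,0])]
            print(n,t,round(o["score"],2),np.round(o["bbox"]).astype(int),p["pixels"][m].mean(0).astype(int),"lo",np.percentile(w,2,0).astype(int),"hi",np.percentile(w,98,0).astype(int))
E
```

```text
pics
scene dryer 0.61 [252 188 410 333] [85 82 75] lo [ 493 -197    8] hi [693 146 199]
scene muffs_hung 0.78 [302 209 354 286] [30 27 24] lo [526 -64  59] hi [666   2 224]
scene muffs_hung 0.61 [200 297 274 363] [31 68 28] lo [ 813 -204    3] hi [864 -60 175]
scene muffs_stand 0.87 [228 142 265 218] [31 26 21] lo [ 372 -371    4] hi [ 521 -292  175]
scene muffs_stand 0.61 [252 186 412 336] [85 83 75] lo [ 500 -196   13] hi [693 146 199]
scene muffs_stand 0.57 [190  98 245 162] [89 21 16] lo [ 310 -554   10] hi [ 362 -410  175]
scene muffs_stand 0.54 [466 257 501 285] [25 25 23] lo [453 284  54] hi [511 343  94]
scene timer 0.64 [445 245 515 313] [69 63 58] lo [416 250  10] hi [551 372  92]
scene jar_small 0.95 [177 226 216 270] [82 43 21] lo [ 656 -358    2] hi [ 723 -295   99]
scene jar_mid 0.78 [457 331 509 386] [85 43 20] lo [656 329   8] hi [724 398 114]
scene jar_tall 0.72 [247 188 409 332] [85 82 75] lo [ 496 -196   10] hi [692 147 199]
scene jar_tall 0.67 [352 183 388 237] [77 40 18] lo [383 -23   8] hi [454  50 129]
scene nut_driver 0.69 [282 309 327 399] [126 115 101] lo [7
[... 686 characters left out ...]
 [411 260   9] hi [543 381  91]
side dial 0.73 [316 349 351 393] [36 33 33] lo [446 274  50] hi [506 345  92]
side dial 0.54 [354 242 394 304] [92 51 27] lo [372 -75   1] hi [450  51 127]
side jar_small 0.57 [276 188 301 223] [94 53 29] lo [ 653 -355    5] hi [ 716 -294   97]
side jar_mid 0.59 [200 351 247 420] [96 53 27] lo [644 336   5] hi [714 405 112]
side jar_tall 0.83 [355 245 393 305] [92 50 26] lo [373 -24   2] hi [450  51 127]
side nut_driver 0.88 [178 270 266 284] [139 124 114] lo [697  -1   0] hi [904  32  27]
side nut_driver 0.52 [247 185 350 330] [96 91 86] lo [ 491 -182    8] hi [683 159 197]
side flashlight 0.72 [365 335 437 359] [156 142 134] lo [275 188  12] hi [418 213  36]
```

View pics/scene.png

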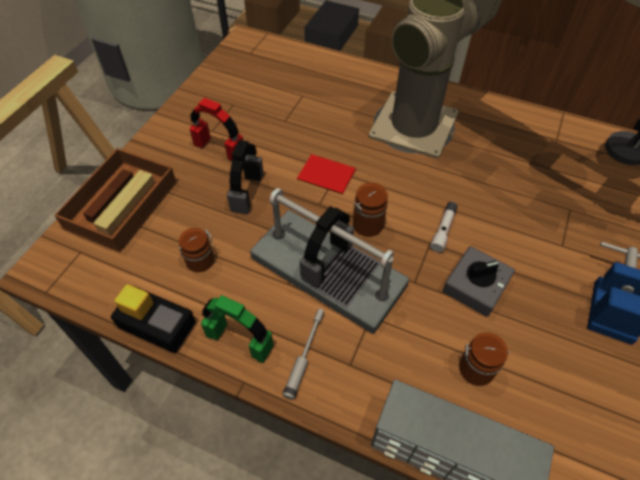

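View pics/side.png

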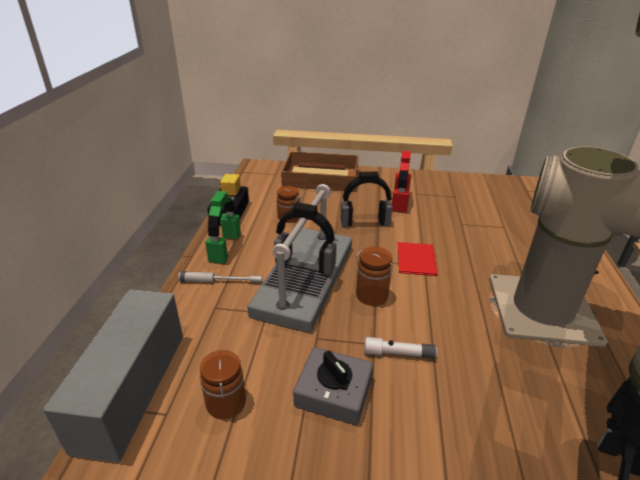

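```bash
python3 - <<'E'
from h import *
for n in("scene","side"):
    d=np.load(f"pics/{n}.npz");W=d["W"];px=d["px"].astype(int)
    def sel(lo,hi,dark=None):
        m=np.all((W>lo)&(W<hi),-1)
        if dark: m&=px.max(-1)<dark
        return W[m]
    def desc(k,w,rect=True):
        if len(w)<3: print(n,k,len(w));return
        c=w.mean(0);_,s,v=np.linalg.svd(w[:,:2]-c[:2],full_matrices=False)
        q=(w[:,:2]-c[:2])@v.T
        print(n,k,len(w),"c",c.round(1),"ang",np.degrees(np.arctan2(v[0,1],v[0,0])).round(1),"ext",np.ptp(q,axis=0).round(), "mid",(c[:2]+((q.max(0)+q.min(0))/2)@v).round(1),"rect",cv2.minAreaRect(w[:,:2].astype(np.float32)) if rect else "")
    desc("bar",sel([480,-220,185],[720,170,202]))
    desc("base",sel([480,-220,34],[720,170,46]))
    desc("hung crown",sel([480,-150,212],[720,100,235]))
    desc("stand crown",sel([360,-380,163],[530,-280,185]))
    desc("stand all",sel([360,-380,100],[530,-280,185]))
    desc("timer top",sel([400,230,44],[560,390,56]))
    desc("dialbar",sel([400,230,83],[560,390,100]))
E
```

```text
scene bar 1144 c [598.7 -20.9 194.8] ang 79.1 ext [316. 112.] mid [592.2 -27.4] rect ((592.3999633789062, -27.973297119140625), (306.25732421875, 112.52287292480469), 64.37457275390625)
scene base 6739 c [601.3 -13.3  41.6] ang 78.9 ext [360. 163.] mid [590.4 -26.4] rect ((590.4467163085938, -26.279830932617188), (359.5902404785156, 162.85963439941406), 78.72818756103516)
scene hung crown 322 c [592.3 -29.8 221.5] ang -12.6 ext [58. 30.] mid [590.5 -30.7] rect ((590.3157348632812, -30.83965301513672), (28.888120651245117, 57.96574783325195), 79.84099578857422)
scene stand crown 227 c [ 449.  -326.7  172.2] ang 9.1 ext [62. 29.] mid [ 444.9 -328.4] rect ((444.8968200683594, -328.3918151855469), (61.353389739990234, 28.499984741210938), 10.027825355529785)
scene stand all 682 c [ 467.4 -321.6  147.1] ang 6.9 ext [144.  34.] mid [ 446.8 -326.3] rect ((447.4251708984375, -328.2107849121094), (142.95277404785156, 29.73015022277832), 10.671987533569336)
scene timer top 1794 c [489.4 312.9  51.1] ang -4.8 ext [141. 130.] mid [481.1 313.1] rect ((480.5527648925781, 313.3630065917969), (119.7
[... 884 characters left out ...]
42.5 -328. ] rect ((442.56768798828125, -327.5813293457031), (55.47938919067383, 36.081295013427734), 9.273680686950684)
side stand all 523 c [ 446.4 -320.6  145.8] ang -171.0 ext [141.  37.] mid [ 442.3 -327.8] rect ((442.3504638671875, -327.72149658203125), (140.64825439453125, 36.21993637084961), 9.644339561462402)
side timer top 2502 c [475.4 325.8  50. ] ang -179.4 ext [147. 139.] mid [477.  313.9] rect ((477.476318359375, 314.3370056152344), (121.52808380126953, 130.2890167236328), 78.86091613769531)
side dialbar 269 c [476.7 317.1  90.1] ang 129.9 ext [63. 17.] mid [476.9 314.2] rect ((476.9330749511719, 314.29095458984375), (17.31256866455078, 63.300716400146484), 40.078006744384766)
```

The scene picture shows the hanging black pair on the bar at (325,245), just at the near end of the vent (345,275). It also shows the black standing pair at (243,180). 

Things that could be mistaken for them are the red standing pair (215,125), the green pair (237,325) and the hanging and standing black pairs for each other. I choose black (325,245) as the hung pair and black (243,180) as the standing one. I'll check that in a close crop along with the dial.

```bash
python3 - <<'E'
from h import *
a=np.load("pics/scene.npz");b=np.load("pics/side.npz")
c=lambda d,x,y,w,h,s:cv2.resize(d["px"][y:y+h,x:x+w,::-1],None,fx=s,fy=s,interpolation=cv2.INTER_CUBIC)
top=np.hstack([c(a,185,95,230,160,1.7)[:270,:390],c(a,240,180,230,160,1.7)[:270,:390]])
bot=np.hstack([c(a,440,238,80,55,4.875)[:265,:390],c(b,290,343,90,62,4.34)[:265,:390]])
cv2.imwrite("pics/crop.png",np.vstack([top,bot]))
# vent extent along bar, from dark slots on base top (scene)
C=np.array([588.7,-26.4]);
for d,C in((a,[590.4,-26.3]),(b,[586.9,-26.4])):
    W=d["W"];m=(abs(W[...,2]-40)<5)&(d["px"].max(-1)<60)
    t=np.radians(-11.3);q=(W[m][:,:2]-C)@np.array([[np.cos(t),-np.sin(t)],[np.sin(t),np.cos(t)]])
    print(np.percentile(q,[3,50,97],axis=0).round())
s=r.sense();print(s["tool_pos"],s["tcp_rot"],s["ft_force"],s["finger_gap"],s["time"])
R=cv2.Rodrigues(np.zeros(3))[0]
E
```

```text
[[-519. -663.]
 [  13.   13.]
 [ 359.  582.]]
[[-236. -324.]
 [   6.   73.]
 [ 278.  556.]]
[143.08131707 582.68779202 231.28295837] [-1.79998279e+02  1.26900647e-03  1.66202044e+02] [ 0.3482733  -0.4030797   0.25236737] 85.44404423473979 1.1
```

View pics/crop.png

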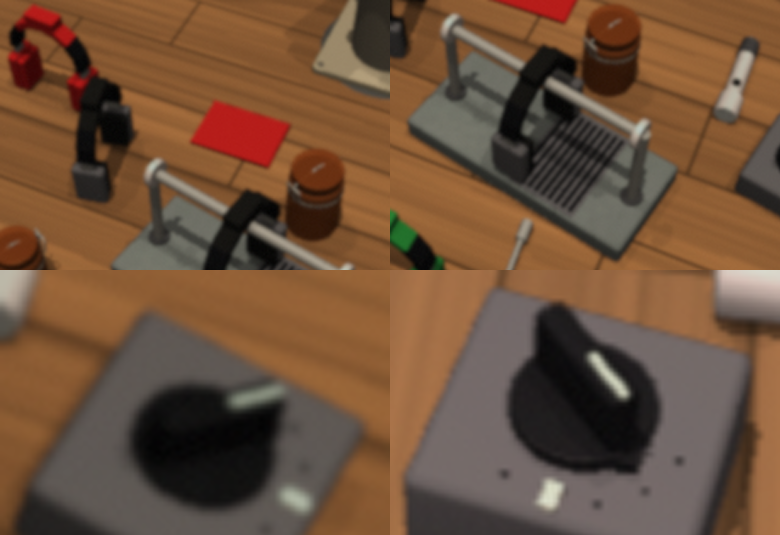

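The crops show the hung pair is plain black at the near end of the slotted vent, and the vent is on the world +y side. The standing pair is also plain black. The dial's white pointer points to about 130° world, and the index mark is on the +y side. The dial therefore needs about 51° clockwise. Next I work out the approach to the push.

```bash
cat >> h.py <<'E'
D=np.array([588.6,-26.4]); DY=np.array([0.196,0.981])
def to(x,y,z,yaw):
    s=r.sense();a,b,c=np.radians(s["tcp_rot"])
    Rz=cv2.Rodrigues(np.array([0,0,c]))[0]@cv2.Rodrigues(np.array([0,b,0.]))[0]@cv2.Rodrigues(np.array([a,0,0.]))[0]
    d=Rz.T@(np.array([x,y,z])-s["tool_pos"])/1000
    w=-(((yaw-s["tcp_rot"][2])+180)%360-180)
    print("shift",d.round(4),"rotz",round(float(np.radians(w)),4),"rows>=",round(max(np.linalg.norm(d)/.0625,abs(w)/10.7),1),"| pos",np.round(s["tool_pos"],1),"yaw",round(float(s["tcp_rot"][2]),2),"t",s["time"])
E
python3 -c "
from h import *
p=D+40*DY; to(*p,290,168.7)"
```

```text
shift [-0.5762 -0.4453 -0.0587] rotz -0.0436 rows>= 11.7 | pos [143.1 582.7 231.3] yaw 166.2 t 1.1
```

```bash
python3 -m jog '[0,0,-0.0587,0,0,0, -0.045,-0.035,-0.0587,0,0,0, -0.09,-0.07,-0.0587,0,0,0, -0.135,-0.105,-0.0587,0,0,0, -0.18,-0.14,-0.0587,0,0,0, -0.225,-0.175,-0.0587,0,0,0, -0.27,-0.21,-0.0587,0,0,0, -0.31,-0.24,-0.0587,0,0,-0.0436]' -1 30 && python3 -c "
from h import *
p=D+40*DY; to(*p,290,168.7)"
```

```text
time: 2.1
tool_pos: [387.9, 274.0, 290.3]
tcp_rot: [180.0, 0.0, 168.7]
ft_force: [0.6, 0.4, -0.5]
finger_gap: -0.0
grip_force: 0.0
shift [-0.2556 -0.2153  0.0004] rotz 0.0003 rows>= 5.3 | pos [387.9 274.  290.3] yaw 168.72 t 2.1
```

```bash
python3 -m jog '[-0.043,-0.036,0,0,0,0, -0.086,-0.072,0,0,0,0, -0.129,-0.108,0,0,0,0, -0.172,-0.144,0,0,0,0, -0.215,-0.18,0,0,0,0, -0.2556,-0.2153,0,0,0,0, -0.2556,-0.2153,0.03,0,0,0, -0.2556,-0.2153,0.045,0,0,0]' && python3 - <<'E'
from h import *
p=D+40*DY; to(*p,204,168.7)
p=r.snapshot("wrist");save(p,"w1.png")
W=cloud(p)
def q(lo,hi):
    w=W[np.all((W>lo)&(W<hi),-1)]
    if len(w)<5: print(len(w));return
    print(len(w),w.mean(0).round(1),cv2.minAreaRect(w[:,:2].astype(np.float32)))
q([480,-150,212],[720,8,235]); q([480,-220,34],[720,170,46]); q([560,-220,190],[640,-45,202])
E
```

```text
time: 3.1
tool_pos: [594.7, 14.0, 242.8]
tcp_rot: [-180.0, -0.2, 168.6]
ft_force: [-1.5, -0.9, -0.3]
finger_gap: -0.0
grip_force: 0.0
shift [-0.002  -0.0008  0.0388] rotz -0.0011 rows>= 0.6 | pos [594.7  14.  242.8] yaw 168.63 t 3.1
5370 [585.7 -31.5 220.8] ((588.1763305664062, -33.193687438964844), (28.430755615234375, 55.86159896850586), 78.6036376953125)
36281 [571.  -19.2  40.6] ((574.5894775390625, -26.037216186523438), (359.1252746582031, 128.90802001953125), 78.67090606689453)
4722 [ 573.1 -112.4  195.2] ((584.4169311523438, -100.58929443359375), (145.1414337158203, 53.32740783691406), 64.3972396850586)
```

View pics/w1.png

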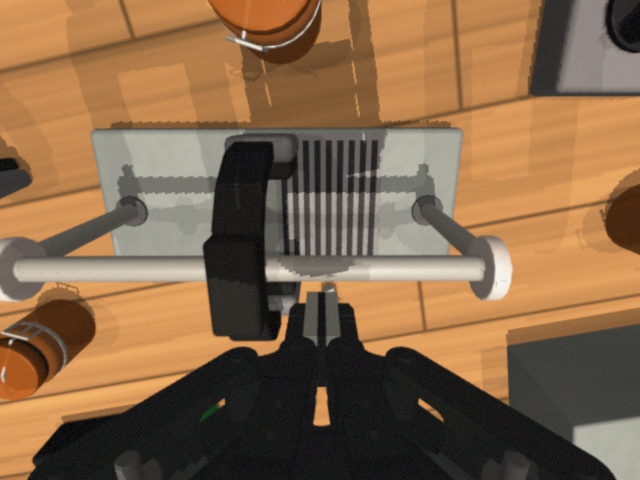

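The wrist view shows the hung pair's band at (240,250), the bar along row 268 and the shut fingers at (320,310), over the vent side of the band. I go down and start pushing.

```bash
python3 -m jog '[-0.002,0,0.0388,0,0,0, -0.002,0,0.0388,0,0,0, -0.002,-0.008,0.0388,0,0,0, -0.002,-0.014,0.0388,0,0,0, -0.002,-0.02,0.0388,0,0,0, -0.002,-0.026,0.0388,0,0,0, -0.002,-0.032,0.0388,0,0,0, -0.002,-0.038,0.0388,0,0,0]' && python3 - <<'E'
from h import *
to(*(D-97.5*DY),204,168.7)
p=r.snapshot("wrist")
W=cloud(p);w=W[np.all((W>[480,-250,212])&(W<[720,8,235]),-1)]
R=cv2.minAreaRect(w[:,:2].astype(np.float32));print(R,w[:,2].mean(),(np.array(R[0])-D)@DY)
E
```

```text
time: 4.15
tool_pos: [589.9, -23.4, 206.3]
tcp_rot: [180.0, 0.0, 168.7]
ft_force: [0.7, 1.8, 1.8]
finger_gap: -0.1
grip_force: 1.1
shift [ 0.0007 -0.1007  0.0023] rotz 0.0001 rows>= 1.6 | pos [589.9 -23.4 206.3] yaw 168.71 t 4.15
((580.6713256835938, -36.46457290649414), (55.48592758178711, 42.8647346496582), 78.40864562988281) 221.619746867145 -11.427366187286383
```

```bash
python3 -m jog '[0,-0.008,0,0,0,0, 0,-0.017,0,0,0,0, 0,-0.026,0,0,0,0, 0,-0.035,0,0,0,0, 0,-0.044,0,0,0,0, 0,-0.053,0,0,0,0, 0,-0.061,0,0,0,0, 0,-0.067,0,0,0,0]' && python3 -m jog '[0,-0.006,0,0,0,0, 0,-0.011,0,0,0,0, 0,-0.015,0,0,0,0, 0,-0.018,0,0,0,0, 0,-0.02,0,0,0,0, 0,-0.02,0,0,0,0]' && python3 - <<'E'
from h import *
to(*(D-97.5*DY),204,168.7)
p=r.snapshot("wrist");save(p,"w2.png")
W=cloud(p);w=W[np.all((W>[480,-250,212])&(W<[720,8,235]),-1)]
R=cv2.minAreaRect(w[:,:2].astype(np.float32));print(R,w[:,2].mean(),(np.array(R[0])-D)@DY)
E
```

```text
time: 5.2
tool_pos: [576.6, -89.4, 206.2]
tcp_rot: [-180.0, -0.0, 168.7]
ft_force: [-0.3, 1.6, -0.1]
finger_gap: -0.3
grip_force: 0.5
time: 5.95
tool_pos: [572.8, -108.6, 206.2]
tcp_rot: [-180.0, -0.0, 168.7]
ft_force: [1.1, 0.3, -0.2]
finger_gap: -0.1
grip_force: 0.4
shift [ 0.0006 -0.0138  0.0022] rotz -0.0001 rows>= 0.2 | pos [ 572.8 -108.6  206.2] yaw 168.69 t 5.95
((563.29736328125, -121.55445861816406), (55.66366195678711, 42.23027801513672), 79.06458282470703) 221.69052675117828 -98.30584070129395
```

View pics/w2.png

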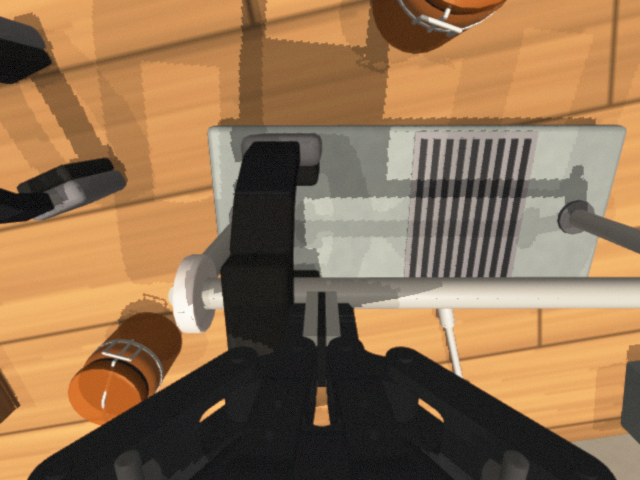

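The band (column 222–295) is pushed almost to the disc (inner face near column 210), about 10 mm short. I continue slowly.

```bash
python3 -m jog '[0,-0.002,0,0,0,0, 0,-0.004,0,0,0,0, 0,-0.006,0,0,0,0, 0,-0.007,0,0,0,0, 0,-0.008,0,0,0,0, 0,-0.009,0,0,0,0, 0,-0.009,0,0,0,0]' && python3 -m jog '[0,-0.001,0,0,0,0, 0,-0.002,0,0,0,0, 0,-0.002,0,0,0,0]' && python3 -c "
from h import *
to(*(D-97.5*DY),204,168.7)"
```

```text
time: 6.88
tool_pos: [571.0, -117.4, 206.1]
tcp_rot: [-180.0, -0.0, 168.7]
ft_force: [-0.1, 1.0, -0.8]
finger_gap: -0.2
grip_force: 0.5
time: 7.25
tool_pos: [570.6, -119.4, 206.2]
tcp_rot: [-180.0, 0.0, 168.7]
ft_force: [0.8, 0.7, -0.1]
finger_gap: -0.4
grip_force: 0.6
shift [ 0.0006 -0.0029  0.0022] rotz -0.0001 rows>= 0.1 | pos [ 570.6 -119.4  206.2] yaw 168.7 t 7.25
```

```bash
python3 -m jog '[0,-0.001,0,0,0,0, 0,-0.002,0,0,0,0, 0,-0.002,0,0,0,0]' && python3 -m jog '[0,-0.001,0,0,0,0, 0,-0.001,0,0,0,0]' && python3 -m jog '[0,-0.001,0,0,0,0, 0,-0.001,0,0,0,0]'
```

```text
time: 7.62
tool_pos: [570.2, -121.4, 206.2]
tcp_rot: [-180.0, -0.0, 168.7]
ft_force: [0.3, 0.8, -1.2]
finger_gap: -0.0
grip_force: 0.6
time: 7.88
tool_pos: [570.1, -122.3, 206.2]
tcp_rot: [-180.0, -0.0, 168.7]
ft_force: [0.5, 1.1, -0.3]
finger_gap: -0.1
grip_force: 0.6
time: 8.12
tool_pos: [569.8, -123.3, 206.2]
tcp_rot: [-180.0, -0.0, 168.7]
ft_force: [-0.5, 1.9, 0.6]
finger_gap: -0.1
grip_force: 0.6
```

```bash
for i in 1 2 3; do python3 -m jog '[0,-0.001,0,0,0,0, 0,-0.001,0,0,0,0]' | egrep "pos|ft_f"; done; python3 - <<'E'
from h import *
p=r.snapshot("wrist");save(p,"w3.png",(120,100,440,340),2)
W=cloud(p)
w=W[np.all((W>[480,-250,212])&(W<[720,8,235]),-1)][:,:2]-D
print("crown s",np.percentile(w@DY,[0.5,2,50]).round(1))
w=W[np.all((W>[500,-250,201])&(W<[620,-130,210]),-1)][:,:2]-D
print("disc top s",np.percentile(w@DY,[1,50,90,99]).round(1),len(w))
E
```

```text
tool_pos: [569.6, -124.3, 206.2]
ft_force: [0.2, 0.5, 0.3]
tool_pos: [569.5, -125.2, 206.2]
ft_force: [-0.9, 1.2, -0.2]
tool_pos: [569.4, -125.7, 206.3]
ft_force: [0.7, 5.1, 1.3]
crown s [-142.4 -141.6 -124.6]
disc top s [-152.2 -134.  -116.5 -114.9] 1929
```

View pics/w3.png

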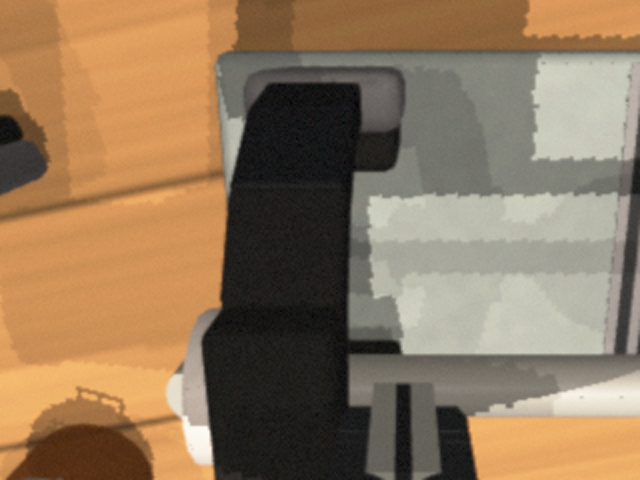

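The crown's outer edge is against the disc, with crown edge s = -141 against the stop at -140, and the force has risen to 5 N. I'll give one more small nudge, back off, then go to the standing pair.

```bash
python3 -m jog '[0,-0.001,0,0,0,0, 0,-0.001,0,0,0,0]' && python3 -m jog '[0,0.005,0,0,0,0, 0,0.02,0,0,0,0, 0,0.02,-0.04,0,0,0, 0,0.02,-0.084,0,0,0, 0,0.02,-0.084,0,0,0]' && python3 -c "
from h import *
to(443.6,-328,290,190)"
```

```text
time: 9.18
tool_pos: [569.5, -126.0, 206.6]
tcp_rot: [179.9, 0.0, 168.7]
ft_force: [1.0, 8.0, 2.8]
finger_gap: 0.2
grip_force: 4.3
time: 9.8
tool_pos: [575.1, -107.5, 295.2]
tcp_rot: [-179.9, 0.5, 168.7]
ft_force: [0.4, -0.1, 1.6]
finger_gap: -0.2
grip_force: 0.0
shift [ 0.0858 -0.2419  0.0048] rotz -0.3716 rows>= 4.1 | pos [ 575.1 -107.5  295.2] yaw 168.71 t 9.8
```

```bash
python3 -m jog '[0.018,-0.05,0.005,0,0,-0.08, 0.036,-0.1,0.005,0,0,-0.16, 0.054,-0.15,0.005,0,0,-0.24, 0.07,-0.2,0.02,0,0,-0.32, 0.0858,-0.2419,0.045,0,0,-0.3716, 0.0858,-0.2419,0.055,0,0,-0.3716, 0.0858,-0.2419,0.055,0,0,-0.3716]' 1 30 && python3 - <<'E'
from h import *
p=r.snapshot("wrist");save(p,"w4.png")
W=cloud(p)
w=W[np.all((W>[360,-400,160])&(W<[530,-260,185]),-1)]
print(len(w),w[:,2].mean(),cv2.minAreaRect(w[:,:2].astype(np.float32)))
for o in r.outline_of(p,"muffs_stand")[:2]:
    w=W[o["region"]];w=w[(w[:,2]>163)&(w[:,2]<185)]
    if len(w)>10: print(o["score"],len(w),w[:,2].mean(),cv2.minAreaRect(w[:,:2].astype(np.float32)))
q=r.snapshot("scene");W=cloud(q)
w=W[np.all((W>[480,-230,212])&(W<[720,100,235]),-1)];R=cv2.minAreaRect(w[:,:2].astype(np.float32));print("hung",R,(np.array(R[0])-[590.4,-26.3])@DY)
w=W[np.all((W>[360,-380,163])&(W<[530,-280,185]),-1)];print("sc",cv2.minAreaRect(w[:,:2].astype(np.float32)))
to(443.6,-328,148,190)
E
```

```text
time: 10.68
tool_pos: [441.1, -326.8, 233.5]
tcp_rot: [179.9, -0.1, -170.1]
ft_force: [0.1, 0.1, 0.3]
finger_gap: 85.2
grip_force: 0.0
3694 171.85270054448964 ((444.6705017089844, -331.9326477050781), (56.27431869506836, 28.016576766967773), 10.656740188598633)
0.83 5432 171.80380123248926 ((333.53228759765625, -484.15130615234375), (54.80665588378906, 27.783708572387695), 85.4227066040039)
0.8 3644 171.9894995239712 ((444.6705017089844, -331.9326477050781), (56.27431869506836, 28.016576766967773), 10.656740188598633)
hung ((566.2578735351562, -149.13075256347656), (28.2879638671875, 57.67268753051758), 79.73245239257812) -125.22882505187988
sc ((446.8146057128906, -327.5304870605469), (58.63981246948242, 28.79074478149414), 8.161734580993652)
shift [-0.0008 -0.0011  0.0879] rotz 0.0012 rows>= 1.4 | pos [ 442.5 -327.   235.9] yaw -169.93 t 10.825
```

View pics/w4.png

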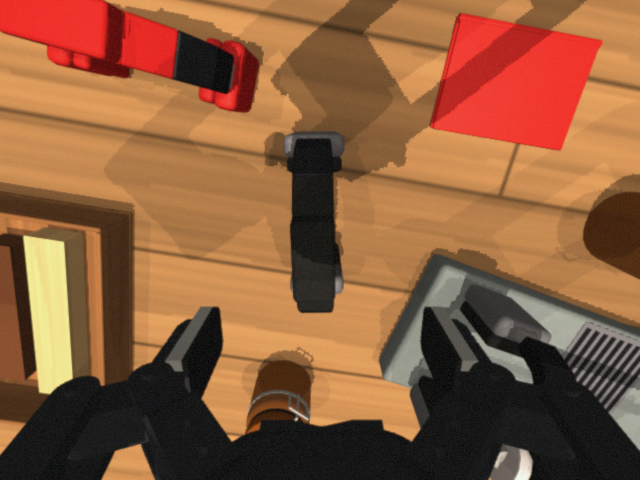

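The wrist view shows the black crown at (314,260) centred between the fingers at columns 205 and 425, with the red pair clear at the upper left. The scene camera puts the hung pair at s = -125, against the stop. I go down and grip.

```bash
python3 -m jog '[-0.002,0.001,0.04,0,0,-0.007, -0.002,0.001,0.07,0,0,-0.007, -0.002,0.001,0.085,0,0,-0.007, -0.002,0.001,0.0879,0,0,-0.007, -0.002,0.001,0.0879,0,0,-0.007]' 1 && python3 -m jog '[0,0,0,0,0,0, 0,0,0,0,0,0, 0,0,0,0,0,0, 0,0,0,0,0,0, 0,0,0,0,0,0, 0,0,0,0,0,0]' -1 40 && python3 -c "
from h import *
to(*(D+50*DY),330,168.7)"
```

```text
time: 11.45
tool_pos: [444.1, -326.9, 148.7]
tcp_rot: [-179.9, 0.1, -169.6]
ft_force: [-0.2, -0.2, 0.6]
finger_gap: 85.5
grip_force: 0.0
time: 12.2
tool_pos: [443.5, -326.9, 147.7]
tcp_rot: [-180.0, 0.0, -169.6]
ft_force: [-0.9, -0.8, 2.5]
finger_gap: 27.5
grip_force: 40.5
shift [-0.2155  0.3157 -0.1824] rotz 0.3785 rows>= 6.8 | pos [ 443.5 -326.9  147.7] yaw -169.61 t 12.2
```

```bash
python3 -m jog '[0,0,-0.01,0,0,0, 0,0,-0.03,0,0,0, 0,0,-0.07,0,0,0, 0,0,-0.11,0,0,0, 0,0,-0.155,0,0,0, 0,0,-0.2,0,0,0, 0,0,-0.235,0,0,0, 0,0,-0.255,0,0,0]' && python3 -c "
from h import *
to(*(D+50*DY),400,168.7)"
```

```text
time: 13.2
tool_pos: [443.5, -326.6, 406.4]
tcp_rot: [-179.8, 0.2, -169.6]
ft_force: [0.9, 0.8, -2.3]
finger_gap: 27.5
grip_force: 39.8
shift [-0.2154  0.3155  0.006 ] rotz 0.3788 rows>= 6.1 | pos [ 443.5 -326.6  406.4] yaw -169.6 t 13.2
```

```bash
python3 -m jog '[-0.015,0.02,0,0,0,0.03, -0.04,0.06,0,0,0,0.08, -0.067,0.1,0,0,0,0.14, -0.095,0.14,0,0,0,0.2, -0.125,0.18,0,0,0,0.25, -0.15,0.22,0,0,0,0.3, -0.175,0.256,0,0,0,0.34, -0.195,0.285,0,0,0,0.3788]' && python3 -c "
from h import *
to(*(D+50*DY),400,168.7)"
```

```text
time: 14.2
tool_pos: [583.8, -9.1, 403.6]
tcp_rot: [180.0, 0.0, 168.7]
ft_force: [0.3, 0.4, -2.1]
finger_gap: 27.3
grip_force: 39.6
shift [-0.008   0.034   0.0037] rotz -0.0004 rows>= 0.6 | pos [583.8  -9.1 403.6] yaw 168.68 t 14.2
```

```bash
python3 -m jog '[-0.005,0.02,0.003,0,0,0, -0.008,0.034,0.003,0,0,0, -0.008,0.034,0.003,0,0,0, -0.008,0.034,0.003,0,0,0]' && python3 - <<'E'
from h import *
for n,C in(("scene",[590.4,-26.3]),("side",[586.9,-26.4])):
    p=r.snapshot(n);W=cloud(p);m=np.all((W>[500,-100,235])&(W<[700,150,405]),-1)&(p["pixels"].max(-1)<75)
    w=W[m]; t=np.radians(-11.3);q=(w[:,:2]-C)@np.array([[np.cos(t),-np.sin(t)],[np.sin(t),np.cos(t)]])
    for lo in(245,270,300,330,360,380):
        k=(w[:,2]>lo)&(w[:,2]<lo+20)
        if k.sum()>5: print(n,lo,k.sum(),"x",np.percentile(q[k,0],[2,98]).round(1),"y",np.percentile(q[k,1],[2,98]).round(1))
    print("zmin",np.percentile(w[:,2],1).round(1))
    if n=="side": save(p,"s2.png",(200,100,440,280),3)
to(*(D+50*DY),206,168.7)
E
```

```text
time: 14.7
tool_pos: [598.0, 19.7, 399.5]
tcp_rot: [-180.0, 0.0, 168.6]
ft_force: [0.1, -1.0, -2.1]
finger_gap: 27.3
grip_force: 39.7
scene 245 96 x [-62.7  74.8] y [25.6 71.5]
scene 270 329 x [-64.4  75.5] y [24.8 72. ]
scene 300 376 x [-67.   75.4] y [26.  72.6]
scene 330 112 x [-64.9  72.5] y [36.4 61.6]
scene 360 202 x [-64.1  69.2] y [35.3 62. ]
scene 380 246 x [28.8 59.5] y [35.6 61.9]
zmin 260.2
side 245 107 x [-75.8  69.4] y [35.2 72.8]
side 270 315 x [-76.6  70.4] y [30.6 73.4]
side 300 360 x [-76.5  70.3] y [27.8 73.4]
side 330 90 x [-72.7  69.8] y [41.4 62.9]
side 360 191 x [-69.1  65.6] y [37.1 63.6]
side 380 257 x [-58.6  53.2] y [39.8 63.9]
zmin 258.4
shift [0.0003 0.003  0.1935] rotz -0.0013 rows>= 3.1 | pos [598.   19.7 399.5] yaw 168.62 t 14.8
```

View pics/s2.png

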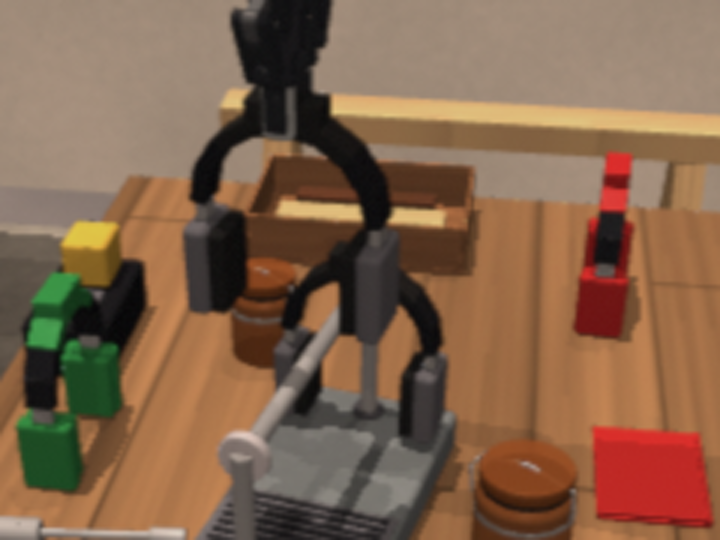

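The side view shows the held pair upright above the bar at crop (285,230), and the hung pair against the far stop. The held pair is centred near s = 50 by both cameras. I lower it.

```bash
python3 -m jog '[0,0.001,0.03,0,0,0, 0,0.001,0.07,0,0,0, 0,0.001,0.11,0,0,0, 0,0.001,0.145,0,0,0, 0,0.001,0.17,0,0,0, 0,0.001,0.185,0,0,0, 0,0.001,0.194,0,0,0, 0,0.001,0.194,0,0,0]' && for i in 1 2 3; do python3 -m jog '[0,0,0.001,0,0,0, 0,0,0.001,0,0,0, 0,0,0.001,0,0,0]' | egrep "pos|ft_f"; done
```

```text
time: 15.8
tool_pos: [598.4, 21.5, 205.4]
tcp_rot: [-180.0, -0.0, 168.7]
ft_force: [0.6, 0.6, -2.1]
finger_gap: 27.3
grip_force: 39.7
tool_pos: [598.7, 21.7, 204.9]
ft_force: [0.3, 0.3, -2.1]
tool_pos: [598.3, 21.7, 203.2]
ft_force: [0.5, 0.2, -2.4]
tool_pos: [598.4, 21.7, 202.3]
ft_force: [-0.0, -0.6, -1.4]
```

```bash
python3 -m jog '[0,0,0.001,0,0,0, 0,0,0.002,0,0,0, 0,0,0.003,0,0,0]' | egrep "pos|ft_f"; for i in 1 2 3; do python3 -m jog '[0,0,0.001,0,0,0, 0,0,0.001,0,0,0]' | egrep "pos|ft_f"; done
```

```text
tool_pos: [598.3, 21.7, 199.2]
ft_force: [-0.8, 0.8, -1.7]
tool_pos: [598.3, 21.7, 198.1]
ft_force: [0.5, 0.0, -2.2]
tool_pos: [598.4, 21.7, 197.2]
ft_force: [0.6, -0.3, -1.8]
tool_pos: [598.5, 21.7, 196.6]
ft_force: [-0.4, -0.4, 1.3]
```

```bash
python3 -m jog '[0,0,0,0,0,0, 0,0,0,0,0,0, 0,0,0,0,0,0, 0,0,0,0,0,0]' 0.3 && python3 -m jog '[0,0,-0.005,0,0,0, 0,0,-0.02,0,0,0, 0,0,-0.05,0,0,0, 0,0,-0.1,0,0,0, 0,0,-0.1,0,0,0]' && python3 - <<'E'
from h import *
for n,C in(("scene",[590.4,-26.3]),("side",[586.9,-26.4])):
    p=r.snapshot(n);W=cloud(p);t=np.radians(-11.3);M=np.array([[np.cos(t),-np.sin(t)],[np.sin(t),np.cos(t)]])
    for k,a,b in(("new",-40,100),("old",-260,-100)):
        w=W[np.all((W>[480,a,213])&(W<[720,b,232]),-1)]
        R=cv2.minAreaRect(w[:,:2].astype(np.float32));print(n,k,len(w),w[:,2].mean().round(1),((np.array(R[0])-C)@M).round(1),np.round(R[1]),R[2])
    if n=="side": save(p,"s3.png",(200,130,440,310),3)
to(478.7,313.8,140,130)
E
```

```text
time: 18.55
tool_pos: [598.4, 21.7, 196.4]
tcp_rot: [-180.0, 0.0, 168.7]
ft_force: [-0.5, -1.5, -0.6]
finger_gap: 55.4
grip_force: 0.0
time: 19.18
tool_pos: [600.9, 21.6, 303.7]
tcp_rot: [179.9, 0.6, 168.7]
ft_force: [1.3, -0.2, -1.1]
finger_gap: 55.4
grip_force: 0.0
scene new 334 221.6 [-0.4 50.8] [28. 58.] 79.51365661621094
scene old 296 221.5 [  -0.9 -125.8] [28. 59.] 79.21748352050781
side new 231 219.7 [-1.1 51.8] [30. 55.] 79.06494140625
side old 163 219.7 [   0.5 -124.8] [32. 56.] 73.40523529052734
shift [0.1758 0.2628 0.1578] rotz 0.6752 rows>= 5.7 | pos [599.   21.7 298.2] yaw 168.69 t 19.275
```

View pics/s3.png

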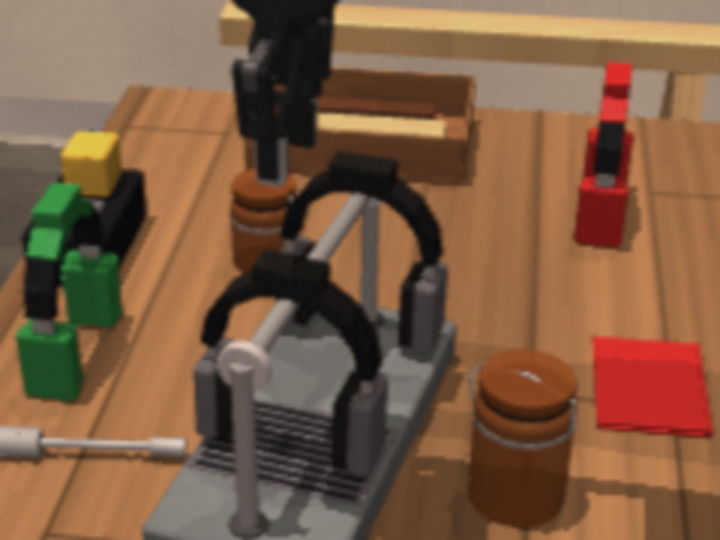

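The placed pair sits squarely over the vent (crop (290,350), s ≈ 51) and the first pair is at the far stop (s ≈ -125). Now the dial.

```bash
python3 -m jog '[0.025,0.037,0,0,0,0.1, 0.055,0.08,0,0,0,0.22, 0.085,0.125,0,0,0,0.34, 0.115,0.17,0.01,0,0,0.46, 0.14,0.21,0.05,0,0,0.57, 0.16,0.24,0.1,0,0,0.65, 0.1758,0.2628,0.15,0,0,0.6752, 0.1758,0.2628,0.1578,0,0,0.6752]' 0.3 && python3 - <<'E'
from h import *
p=r.snapshot("wrist");W=cloud(p)
for n,lo,hi in(("bar",84,96),("box",46,54)):
    w=W[np.all((W>[400,230,lo])&(W<[560,400,hi]),-1)]
    print(n,len(w),cv2.minAreaRect(w[:,:2].astype(np.float32)))
p=r.snapshot("scene");W=cloud(p)
w=W[np.all((W>[400,230,84])&(W<[560,400,96]),-1)];print(len(w))
to(478.7,313.8,64,130)
E
```

```text
time: 20.27
tool_pos: [472.9, 313.5, 132.4]
tcp_rot: [-179.4, -0.1, 130.2]
ft_force: [-0.6, -0.3, 0.1]
finger_gap: 55.9
grip_force: 0.0
bar 2681 ((479.46856689453125, 311.9192810058594), (15.882108688354492, 61.97986602783203), 39.88251876831055)
box 20708 ((479.2431640625, 311.93145751953125), (118.5512924194336, 129.05039978027344), 78.50230407714844)
175
shift [-0.0009  0.0026  0.0727] rotz 0.0012 rows>= 1.2 | pos [476.4 313.  136.8] yaw 130.07 t 20.375
```

```bash
python3 -m jog '[-0.0015,0.002,0.03,0,0,0, -0.0015,0.002,0.06,0,0,0, -0.0015,0.002,0.0727,0,0,0, -0.0015,0.002,0.0727,0,0,0]' && python3 -m jog '[0,0,0,0,0,0, 0,0,0,0,0,0, 0,0,0,0,0,0, 0,0,0,0,0,0, 0,0,0,0,0,0]' -1 40 && python3 -c "
from h import *
to(479,313,64,78.8)"
```

```text
time: 20.88
tool_pos: [480.6, 313.5, 66.4]
tcp_rot: [180.0, 0.0, 130.0]
ft_force: [0.1, -0.1, 0.1]
finger_gap: 55.4
grip_force: 0.0
time: 21.5
tool_pos: [479.1, 312.8, 67.2]
tcp_rot: [-179.8, 0.0, 130.0]
ft_force: [-10.2, -9.6, 15.4]
finger_gap: 15.2
grip_force: 40.5
shift [0.0002 0.     0.0032] rotz 0.8938 rows>= 4.8 | pos [479.1 312.8  67.2] yaw 130.01 t 21.5
```

```bash
python3 -m jog '[0,-0.001,-0.003,0,0,0, 0,-0.001,-0.003,0,0,0.13, 0,-0.001,-0.003,0,0,0.28, 0,-0.001,-0.003,0,0,0.44, 0,-0.001,-0.003,0,0,0.6, 0,-0.001,-0.003,0,0,0.75, 0,-0.001,-0.003,0,0,0.86, 0,-0.001,-0.003,0,0,0.893]' && python3 -m jog '[0,0,0,0,0,0, 0,0,0,0,0,0]' && python3 - <<'E'
from h import *
p=r.snapshot("scene");W=cloud(p)
w=W[np.all((W>[400,230,84])&(W<[560,400,94]),-1)];print(len(w),cv2.minAreaRect(w[:,:2].astype(np.float32)))
to(479,313,64,78.8)
E
```

```text
time: 22.5
tool_pos: [479.7, 312.9, 67.6]
tcp_rot: [179.9, 0.0, 78.7]
ft_force: [7.8, 0.3, -16.1]
finger_gap: 14.9
grip_force: 41.6
time: 22.75
tool_pos: [479.7, 312.9, 67.5]
tcp_rot: [180.0, 0.0, 78.8]
ft_force: [8.1, 0.8, -15.3]
finger_gap: 15.2
grip_force: 41.6
111 ((486.6633605957031, 312.4847412109375), (61.2923698425293, 29.18085479736328), 79.88433074951172)
shift [-0.     -0.0007  0.0035] rotz 0.0005 rows>= 0.1 | pos [479.6 312.9  67.5] yaw 78.83 t 22.8
```

```bash
python3 -m jog '[0,0,0,0,0,0, 0,0,0,0,0,0, 0,0,0,0,0,0, 0,0,0,0,0,0]' 0.3 && python3 -m jog '[0,0,-0.02,0,0,0, 0,0,-0.06,0,0,0, 0,0,-0.1,0,0,0, 0,0,-0.13,0,0,0, 0,0,-0.13,0,0,0, 0,0,-0.13,0,0,0]' && python3 - <<'E'
from h import *
for n in("wrist","scene","side"):
    p=r.snapshot(n);W=cloud(p)
    for k,lo,hi in(("bar",84,96),("box",46,54)):
        w=W[np.all((W>[400,230,lo])&(W<[560,400,hi]),-1)];print(n,k,len(w),cv2.minAreaRect(w[:,:2].astype(np.float32)))
    if n=="wrist": save(p,"w5.png")
    if n!="wrist":
        w=W[np.all((W>[480,-40,213])&(W<[720,100,232]),-1)];print("new",cv2.minAreaRect(w[:,:2].astype(np.float32)))
        w=W[np.all((W>[480,-260,213])&(W<[720,-100,232]),-1)];print("old",cv2.minAreaRect(w[:,:2].astype(np.float32)))
E
```

```text
time: 23.3
tool_pos: [479.4, 313.6, 69.2]
tcp_rot: [180.0, -0.0, 78.8]
ft_force: [-0.4, -0.0, 0.5]
finger_gap: 55.5
grip_force: 0.0
time: 24.05
tool_pos: [479.1, 313.3, 198.9]
tcp_rot: [180.0, -0.0, 78.8]
ft_force: [-0.7, -0.5, -0.5]
finger_gap: 55.1
grip_force: 0.0
wrist bar 1621 ((479.9765930175781, 311.9048156738281), (61.43083190917969, 15.950915336608887), 78.35062408447266)
wrist box 13924 ((480.102783203125, 312.07769775390625), (118.59439849853516, 128.89906311035156), 78.5167236328125)
scene bar 202 ((480.5918884277344, 313.6528015136719), (61.18696594238281, 20.743724822998047), 82.35768127441406)
scene box 1539 ((480.43890380859375, 313.4637756347656), (119.60411834716797, 134.05848693847656), 78.63426971435547)
new ((600.5906982421875, 22.94841766357422), (29.121091842651367, 58.48178482055664), 79.53040313720703)
old ((566.021240234375, -149.5753936767578), (28.9272518157959, 56.79866409301758), 80.24689483642578)
side bar 242 ((477.3145751953125, 314.0331726074219), (62.63702392578125, 16.196380615234375), 78.23250579833984)
side box 2403 ((477.1873474121094, 314.2567138671875), (121.48953247070312, 129.1927947998047), 78.6688003540039)
new ((596.1556396484375, 23.750186920166016), (33.43221664428711, 57.04636001586914), 77.39108276367188)
old ((585.5902099609375, -149.76730346679688), (10.303730010986328, 30.488689422607422), 7.770852088928223)
```

View pics/w5.png

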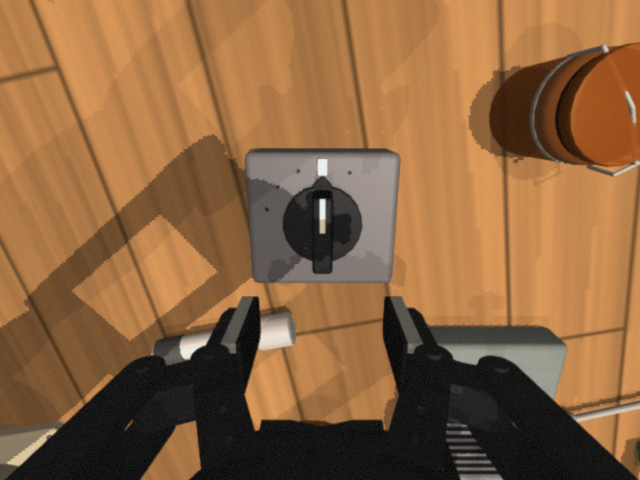

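The wrist view shows the pointer (322,215) lined up with the index mark (322,167), within 0.3° by depth. The flashlight and jar are untouched, and both pairs are in place. I hand in.

```bash
python3 -c "
from bench import r
print(r.hand_in())"
```

```text
the job is handed in; nothing more can be done
None
```

I handed the job in at about 24 s. By my last camera measurements the hung pair is against the end stop away from the vent, the second pair sits squarely over the vent about 1 mm from its middle, and the dial pointer is within about 0.3° of the index mark; no verdict came back.

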